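# Set up a bamboo steamer on its pot, slowest food lowest

## Robot

A 7-joint arm with a two-finger parallel gripper is mounted at the origin on a cart in front of the work surface, level with it; the furniture and walls round the work are solid. World frame = base frame: x ahead of the robot, y to its left, z up, the work surface at z = 0. Lengths are in m, angles in rad, forces in N, time in s.
With the tool pointing down it reaches from about 0.425 to 0.95 m from the base axis. Payload 4.7 kg.
Tool frame: the origin (TCP) lies on the centre line of the jaws, within the pads' length; the fingertips stand robot.nose_length ahead of it and the grasp point (between the pads) lies 8 mm behind it (robot.nose_length is the distance from the TCP to the fingertips, in m); z points along the fingers, y is the line along which they close (so a half turn about z gives the same grasp; the last joint's range is limited). The gripper opens to 85 mm and grips with 20 to 120 N. Pads are 22 mm wide; open, the fingers measure 114 mm over their backs; the gripper's body (76 mm by 85 mm) begins 54 mm behind the grasp point. The pads swing forward as they close: fully open they stand 13 mm farther back than shut.
Start: joints at [1.121, 0.469, -0.049, 1.532, 0.024, 1.141, -0.082], TCP at [0.276, -0.616, 0.242] pointing down, gripper open.
Joint ranges: [-2.59, 2.59], [-0.33, 1.99], [-1.39, 1.29], [0.1, 2.45], [-1.04, 4.18], [0.21, 1.99], [-2.66, 2.66]. Speed limits (rad/s): [2.57, 2.57, 3.14, 3.14, 3.14, 3.14, 3.14].

## Interface

Orientations are given as [roll, pitch, yaw] about the fixed x, y, z axes, in that order (R = Rz(yaw) Ry(pitch) Rx(roll)).
In Python, from plant import robot gives the robot as it stands. Calls block until the motion is done:
- robot.goto(position, orientation): joint-space move of the TCP to a pose.
- robot.move_straight(position, vel=0.15, attitude=None, contact_N=None): straight line of the TCP; attitude=None keeps the orientation; vel is the mean speed in m/s. With contact_N (N) it stops when the force on the tool has changed by that much, and returns True; else False.
- robot.move_joints(angles): joint-space move.
- robot.grip(opening, strength=None): opening from 0.0 (shut) to 1.0 (fully open); strength is the grip in N (None keeps the last); returns when the fingers have stopped.
- robot.sleep(seconds).
- robot.inverse_kinematics(position, orientation): joint angles nearest the present ones, or None.
- robot.sense(): the state.
- robot.grab_frame(name): name is "side" or "top"; returns a dict with "image" (480x640x3 uint8, red, green, blue), "range_z" (480x640 float32, m along the optical axis (not along the pixel's ray), 0 where there is no reading), "fx", "fy", "cx", "cy" (pixels), "R" (3x3) and "t" (3): a world point X has camera coordinates R X + t. Camera axes: x right, y down, z forward; pixel columns grow to the right and rows downward; lengths in m; the calibration is good to about 2 mm. A picture is of the moment at which its call begins.
A pose or a line that the arm cannot do raises robot.IKError and nothing moves.
- robot.close_job(): hands the job in; it is judged then, once.
The state is a dict: "t": time; "joint_pos": joint angles; "joint_velocities": joint speeds; "effort": joint torques, N m; "tcp_pos": TCP position; "tcp_rot": TCP orientation; "wrist_force": force on the tool from outside, world axes, zero at the start; "torque": the same for the moment, N m; "opening": opening from 0.0 (shut) to 1.0 (fully open); "gripper_force": force on a finger pad.
Only numpy, scipy, OpenCV 4.12 (cv2) and the standard library are available. Lean on these libraries where they do the work, as an engineer would, in place of code of your own. Each camera call takes 0.05 s, during which the arm holds its last target. There are 200 camera calls.

## Task

Set up the steamer on the steel pot where it stands: lay the lemon inside the pot to scent the steam, then set the basket of potatoes straight onto the pot because they need the most steam, the basket of broccoli on that, and the woven lid on top. Let each piece drop fully home in the rim beneath so that the stack sits level, keep the baskets level on the way so that no food spills, and leave the pot, the copper bowl and the white teapot where they are.

Things in the scene. Friction and masses are not known exactly. Their poses are not given: they have to be found in the camera images.
- pot: Open steel pot on one of the two front rings of the black hob, 1.4 kg, loose. Inner diameter 124 mm, floor 6 mm up, rim 137 across and 80 up; two dark wire handles reach 95 mm from the middle along its +y and -y, 54 to 67 mm up. The potato basket's foot drops 8 mm into the rim (6 mm play), its origin then 72 mm above the pot's. Origin: centre of underside, z up.
- lemon: Yellow lemon lying on the hob, 78 mm long (its x axis at the start), 55 mm thick, 56 high, 108 g: grasp it across its waist, along its y axis. Origin: middle of the side it lies on at the start. Copper pans hang over the back of the hob, from x = 0.61 m in the room's frame, the lowest 0.41 m up: stay in front of them.
- potato_basket: Bamboo basket of pale brown potatoes, 140 mm across, 58 high, 240 g, open top. Wall radius 61 to 70 mm, from 8 to 58 mm up. A foot 8 mm deep (radius 56, tapering to 52) drops into the rim beneath, 5 mm play; each tier adds 50 mm. Food is fixed, within 34 mm of the middle and below 47 mm: pinch the wall anywhere, one finger inside. Origin: centre of foot's underside, z up; yaw means nothing.
- broccoli_basket: Bamboo basket of dark green broccoli, 140 mm across, 58 high, 190 g, open top. Wall radius 61 to 70 mm, from 8 to 58 mm up. A foot 8 mm deep (radius 56, tapering to 52) drops into the rim beneath, 5 mm play; each tier adds 50 mm. Food is fixed, within 34 mm of the middle and below 47 mm: pinch the wall anywhere, one finger inside. Origin: centre of foot's underside, z up; yaw means nothing.
- steamer_lid: Woven bamboo lid, on the worktop at the start, 143 mm across, 150 g, with a foot like the baskets' (radius 52 to 56, 8 mm deep) that drops into a basket's rim; dome top 34 mm up. A cane arch handle 11 mm thick over the middle spans x -36 to +36 mm, level for x -20 to +20, top 67 mm up, open beneath from 34 to 55: pinch it along the lid's y. Origin: centre of foot's underside, z up.
- copper_bowl: Bystander: pink copper bowl, 160 mm across, 96 mm high, on the wooden worktop right of the hob (5 mm lower than the hob). Origin: centre of its underside. Here a microwave shelf juts out to x = 0.48 m, right of y = -0.30 m, 0.45 m up.
- teapot: Bystander: white china teapot, 144 mm high, body 133 mm across, 251 mm long over spout and handle (along its y axis), at the back left of the hob. Origin: centre of its underside.
Mind the look-alikes: they are no part of the job. What is meant by the lemon is not blue, and is the smaller of those in its own colour.

How it is judged:
At the end, for the whole second after the job is handed in: The lemon lies in the pot; on the pot's rim sit the potato basket, the broccoli basket and the lid in that order, each foot in the rim beneath: centred on the piece below within 10 mm, at its seated height within 6 mm, tilted less than 0.06 rad; all at rest (horizontal distance between lemon and pot below 0.062 m and z of lemon in the frame of pot below 0.07 m and linear speed of each of lemon, potato_basket, broccoli_basket, steamer_lid below 0.02 m/s and angular speed of each of lemon, potato_basket, broccoli_basket, steamer_lid below 0.1 rad/s and horizontal distance between potato_basket and pot below 0.01 m and z of potato_basket in the frame of pot between 0.066 and 0.078 m and angle between each of potato_basket, broccoli_basket, steamer_lid's own z axis and vertical below 0.06 rad and horizontal distance between broccoli_basket and potato_basket below 0.01 m and z of broccoli_basket in the frame of potato_basket between 0.044 and 0.056 m and horizontal distance between steamer_lid and broccoli_basket below 0.01 m and z of steamer_lid in the frame of broccoli_basket between 0.044 and 0.056 m); the robot touches nothing.
It fails at once if a basket is tipped by more than 0.5 rad, so that food would spill (angle between any of potato_basket, broccoli_basket's own z axis and vertical above 0.5 rad).
It fails at once if the pot is pushed more than 40 mm from where it stood (distance of pot from where it was at the start of the episode above 0.04 m).
It fails at once if the copper bowl or the teapot is moved by more than 30 mm (distance of any of copper_bowl, teapot from where it was at the start of the episode above 0.03 m).
It also fails if it takes over 118 s, if anything falls off the work surface, if the arm or the gripper's body presses on something with over 40 N, if the wrist force passes 120 N, or if a joint passes its speed limit or range.

## Working session

There is one attempt and no reset: what is moved stays moved. The work goes in short steps, each a Python script; the robot and the scene stay as the last script left them, time stands still between calls to the robot, and variables do not carry over. Pictures are saved under pics/ and viewed, at most 14 in all, crops included, and the job is handed in when it is done.

```bash
mkdir -p pics; ls
python3 - <<'E'
from plant import robot
import cv2,numpy as np,pickle
for n in("top","side"):
    f=robot.grab_frame(n); pickle.dump(f,open(n+"0.pkl","wb"))
    cv2.imwrite(f"pics/{n}0.png",f["image"][:,:,::-1])
    print(n,f["fx"],f["cx"],f["cy"],np.round(f["R"],3).tolist(),(-f["R"].T@f["t"]).round(3))
print(robot.nose_length,robot.sense())
E
```

```text
pics
top 540.5350194887259 313.45743469890755 241.68120793596225 [[-0.448, -0.894, -0.006], [-0.867, 0.436, -0.239], [0.217, -0.102, -0.971]] [0.225 0.175 1.439]
side 575.3458734205539 315.1673667667011 240.6940607472401 [[-0.84, -0.543, 0.0], [-0.462, 0.715, -0.524], [0.284, -0.44, -0.852]] [0.075 0.746 1.39 ]
0.011 {'t': 0.1, 'joint_pos': array([ 1.12107102,  0.46937721, -0.04859314,  1.53359177,  0.02408641,
        1.14099691, -0.08227156]), 'joint_velocities': array([-1.51023880e-03, -2.79369539e-03,  1.91414292e-05, -3.49694506e-03,
       -2.03183209e-04, -3.38216352e-04, -1.16604645e-03]), 'effort': array([ 9.69853645e-04, -5.11512387e+01, -4.65566700e-02, -2.38389409e+01,
        1.08629378e-02,  4.38458141e-03,  2.87764283e-05]), 'tcp_pos': array([ 0.27555223, -0.61563205,  0.24134794]), 'tcp_rot': array([-3.13980509e+00,  5.11798314e-05,  4.20875895e-01]), 'wrist_force': array([ 0.49754463,  0.10415022, -0.43273285]), 'torque': array([ 0.01886747, -0.01503924,  0.01720898]), 'gripper_force': 0.0, 'opening': 0.9944836288567822}
```

View pics/top0.png

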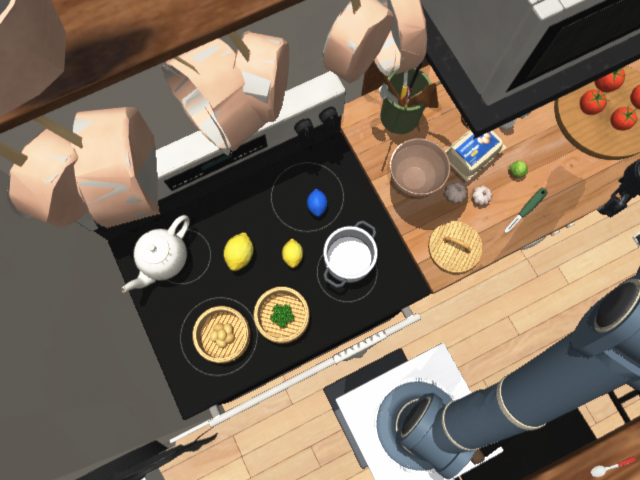

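View pics/side0.png

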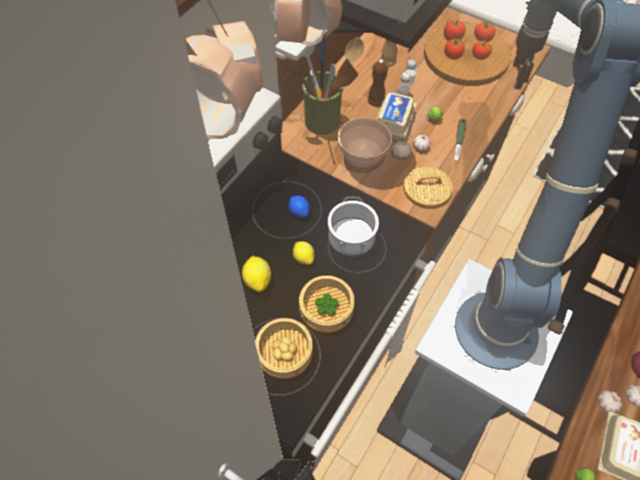

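The candidates in the top view are a yellow fruit at (238,252), a smaller yellow one at (292,253) and a blue one at (317,202). The target is not blue and is the smaller yellow, so (292,253). I'll confirm it in a crop and measure everything from the range data.

```bash
cat > vis.py <<'E'
import numpy as np,cv2
from scipy.optimize import least_squares
def cloud(f):
    z=f["range_z"]; v,u=np.mgrid[:480,:640]
    P=np.stack([(u-f["cx"])/f["fx"]*z,(v-f["cy"])/f["fy"]*z,z],-1)-f["t"]
    P=P@f["R"]; P[z<=0]=np.nan
    return P
def seed(P,u,v): return np.nanmedian(P[v-4:v+5,u-4:u+5].reshape(-1,3),0)
def near(P,c,r,zlo,zhi):
    Q=P.reshape(-1,3); Q=Q[np.isfinite(Q).all(1)]
    return Q[(np.hypot(*(Q[:,:2]-c[:2]).T)<r)&(Q[:,2]>zlo)&(Q[:,2]<zhi)]
def circle(Q,r0):
    s=least_squares(lambda p:np.hypot(Q[:,0]-p[0],Q[:,1]-p[1])-p[2],[*Q[:,:2].mean(0),r0],loss="soft_l1",f_scale=.003)
    return s.x
def lemon(P,img,c,r=.06):
    hsv=cv2.cvtColor(img,cv2.COLOR_RGB2HSV); m=(hsv[...,1]>150)&(hsv[...,0]>22)&(hsv[...,0]<35)&(hsv[...,2]>70)
    m&=(np.hypot(P[...,0]-c[0],P[...,1]-c[1])<r)&(P[...,2]>.008)
    return P[m]
E
python3 - <<'E'
import pickle
from vis import *
F={n:pickle.load(open(n+"0.pkl","rb")) for n in("top","side")}
S=dict(top=dict(pot=(350,254),potato=(222,335),broc=(282,315),lid=(456,246),small=(292,253),big=(238,252),bowl=(420,167),tea=(160,254)),
 side=dict(pot=(353,228),potato=(285,348),broc=(326,303),lid=(428,187),small=(304,253),big=(257,274),bowl=(365,143)))
for n,f in F.items():
    P=cloud(f); print(n)
    for k,(u,v) in S[n].items():
        c=seed(P,u,v); o=[k,c.round(3)]
        if k in("pot","potato","broc"):
            h=.08 if k=="pot" else .058
            Q=near(P,c,.11,h-.006,h+.005)
            if k=="pot":Q=Q[np.hypot(*(Q[:,:2]-c[:2]).T)<.085]
            o+=[len(Q),circle(Q,.066).round(4),Q[:,2].max().round(4)]
            H=near(P,c,.11,.05,.07);H=H[np.hypot(*(H[:,:2]-circle(Q,.066)[:2]).T)>.078]
            if k=="pot":
                d=H[:,:2]-circle(Q,.066)[:2];a=np.arctan2(d[:,1],d[:,0]);o+=["handle ang",len(H),np.angle(np.exp(2j*a).mean())/2]
        if k=="lid":
            Q=near(P,c,.09,.006,.05);(cc,r)=cv2.minEnclosingCircle(Q[:,:2].astype(np.float32));o+=[cc,r]
            H=near(P,c,.06,.05,.075);w,V=np.linalg.eigh(np.cov(H[:,:2].T));o+=[len(H),H[:,2].max(),cv2.minAreaRect(H[:,:2].astype(np.float32)),np.arctan2(V[1,1],V[0,1])]
        if k in("small","big"):
            Q=lemon(P,f["image"],c);o+=[len(Q),cv2.minAreaRect(Q[:,:2].astype(np.float32)),Q[:,2].max()]
        if k=="bowl":
            Q=near(P,c,.1,.08,.1);o+=[circle(Q,.08)]
        print(*o)
i=F["top"]["image"][150:300,190:390,::-1]
cv2.imwrite("pics/crop.png",cv2.resize(i,None,fx=4,fy=4,interpolation=2))
E
```

```text
top
pot [ 0.469 -0.049  0.006] 408 [ 0.4613 -0.0406  0.0649] 0.0849 handle ang 159 -1.0340352698669264
potato [0.422 0.346 0.042] 646 [0.4253 0.3452 0.0661] 0.0629
broc [0.399 0.187 0.041] 617 [0.4015 0.1896 0.0662] 0.0629
lid [ 0.356 -0.307  0.03 ] (0.35522592067718506, -0.31338584423065186) 0.07581019401550293 91 0.06644502053819162 ((0.35869961977005005, -0.3137136399745941), (0.06246589869260788, 0.013530989177525043), 35.34405517578125) -2.5178294419306435
small [0.532 0.093 0.054] 422 ((0.5360667705535889, 0.090865857899189), (0.0602472722530365, 0.05905323475599289), 20.289520263671875) 0.062353641884589875
big [0.592 0.218 0.074] 807 ((0.6020716428756714, 0.2179023027420044), (0.07768673449754715, 0.09024111181497574), 12.78994369506836) 0.0829501908059026
bowl [ 0.604 -0.343  0.003] [ 0.58414348 -0.31209724  0.07691495]
tea [0.662 0.394 0.119]
side
pot [ 0.47  -0.064  0.006] 254 [ 0.4597 -0.0407  0.0645] 0.0848 handle ang 78 -1.0312575707977902
potato [0.419 0.35  0.042] 645 [0.4235 0.3462 0.0658] 0.0629
broc [0.4   0.192 0.039] 613 [0.4001 0.1911 0.0659] 0.0629
lid [ 0.351 -0.295  0.027] (0.36634477972984314, -0.3086637556552887) 0.08182801306247711 66 0.06618263506705643 ((0.3561704456806183, -0.31207162141799927), (0.05630658566951752, 0.016215046867728233), 35.019290924072266) -2.5219725142914076
small [0.526 0.103 0.051] 378 ((0.5363718867301941, 0.0940321534872055), (0.051591478288173676, 0.0717027485370636), 84.6960678100586) 0.06088298617195871
big [0.587 0.232 0.071] 752 ((0.5968692898750305, 0.22220094501972198), (0.07351977378129959, 0.09161096811294556), 65.13301849365234) 0.08358688925661169
bowl [ 0.6   -0.354  0.01 ] [ 0.58192912 -0.31231478  0.07665871]
```

View pics/crop.png

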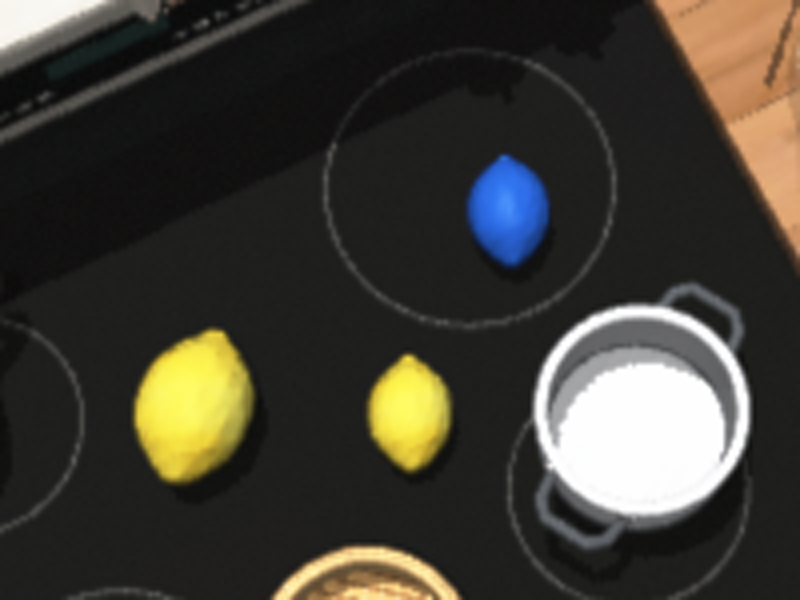

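The crop confirms it: the lemon at crop (410,412), i.e. (292,253), is yellow and clearly smaller than the one at (238,252). Its long axis runs down the image. The circle fits match the given sizes, with r ≈ 65–66 mm at the wall middles. Next I'll get the lemon's axis and centre from its outline and refine the lid.

```bash
cat >> vis.py <<'E'
def cast(f,uv,z):
    uv=np.atleast_2d(uv); d=np.c_[(uv[:,0]-f["cx"])/f["fx"],(uv[:,1]-f["cy"])/f["fy"],np.ones(len(uv))]@f["R"]
    o=-f["R"].T@f["t"]; return (o+d*((z-o[2])/d[:,2])[:,None])[:,:2]
E
cat > lem.py <<'E'
import pickle
from vis import *
from plant import robot
for n,s in(("top",(292,253)),("side",(304,253))):
    f=pickle.load(open(n+"0.pkl","rb"))
    hsv=cv2.cvtColor(f["image"],cv2.COLOR_RGB2HSV); m=((hsv[...,1]>120)&(hsv[...,0]>22)&(hsv[...,0]<36)&(hsv[...,2]>60)).astype(np.uint8)
    k,l=cv2.connectedComponents(m); m=(l==l[s[1],s[0]]).astype(np.uint8)
    c=max(cv2.findContours(m,0,1)[0],key=len)[:,0].astype(np.float32)
    W=cast(f,c,.028).astype(np.float32); (a,b,t)=cv2.minAreaRect(W)
    D=np.linalg.norm(W[:,None]-W[None],axis=-1); i,j=np.unravel_index(D.argmax(),D.shape); d=W[i]-W[j]
    print(n,a,b,t,"feret",D.max(),np.degrees(np.arctan2(d[1],d[0]))%180,(W[i]+W[j])/2)
    P=cloud(f); H=near(P,[.357,-.313],.06,.056,.075); L=near(P,[.357,-.313],.085,.012,.05)
    print("lid handle",cv2.minAreaRect(H[:,:2].astype(np.float32)),len(H), "lid pct centre",(np.percentile(L[:,:2],1,axis=0)+np.percentile(L[:,:2],99,axis=0))/2,np.ptp(L,axis=0))
def ok(p,yaw):
    q=robot.inverse_kinematics(p,[np.pi,0,yaw]); return None if q is None else np.round(q,2)
for nm,p,phi in(("lemon",(.536,.092),np.radians(63)),("pot",(.4605,-.0407),np.radians(63)),("pt",(.49,.3457),0),("br",(.466,.19),0),("place",(.526,-.0407),0),("lid",(.357,-.313),np.radians(125)),("lidp",(.4605,-.0407),np.radians(125))):
    for s in(-1,1):
        print(nm,s,ok([*p,.04],phi+s*np.pi/2),ok([*p,.3],phi+s*np.pi/2))
E
python3 lem.py
```

```text
top (0.5375473499298096, 0.09029348939657211) (0.06607970595359802, 0.06296440958976746) 18.135494232177734 feret 0.08001833 159.66539 [0.5379342  0.08941997]
lid handle ((0.35947027802467346, -0.3121647536754608), (0.05383452773094177, 0.011860733851790428), 34.61983871459961) 72 lid pct centre [ 0.35911505 -0.31224493] [0.14147773 0.14429592 0.03770437]
side (0.537533164024353, 0.09142470359802246) (0.0605512373149395, 0.07319535315036774) 32.88343811035156 feret 0.081766106 149.35191 [0.53650206 0.09075807]
lid handle ((0.3572874367237091, -0.31187722086906433), (0.047369085252285004, 0.014049387536942959), 40.881919860839844) 43 lid pct centre [ 0.35595563 -0.31010255] [0.14284759 0.14939557 0.03711055]
lemon -1 [-0.06  0.54 -0.25  2.    0.21  0.63 -2.48] [ 0.23  0.26 -0.58  1.75  0.15  1.18 -2.43]
lemon 1 [ 0.26  0.62 -0.67  1.98  0.58  0.73  0.34] [ 0.48  0.33 -0.91  1.73  0.28  1.21  0.59]
pot -1 [ 0.14  0.44 -0.17  2.19  0.14  0.53 -2.18] [ 0.38  0.09 -0.41  1.92  0.04  1.14 -2.08]
pot 1 [ 0.51  0.51 -0.63  2.17  0.52  0.61  0.6 ] [ 0.72  0.13 -0.78  1.9   0.1   1.15  1.  ]
p
[... 206 characters left out ...]
1.18  2.06  0.98  0.97  1.8 ] [ 0.48  0.33 -1.17  1.81  0.32  1.21  2.36]
br 1 [ 0.15  0.62 -0.8   2.07  0.67  0.73 -1.09] [ 0.42  0.29 -1.07  1.81  0.27  1.2  -0.73]
place -1 [-0.77  0.82  1.1   2.09 -0.99  0.9  -2.22] None
place 1 [ 0.39  0.56 -0.5   2.03  0.43  0.66 -0.4 ] [ 0.53  0.24 -0.63  1.78  0.15  1.18 -0.15]
lid -1 [ 0.77  0.45 -0.17  2.16  0.14  0.54 -0.46] [ 0.83  0.1  -0.21  1.9   0.02  1.14 -0.35]
lid 1 [ 1.5   0.8  -1.18  2.12  0.98  0.93  1.92] [ 1.64  0.25 -1.17  1.87  0.25  1.18  2.57]
lidp -1 [ 0.28  0.45 -0.34  2.18  0.28  0.55 -1.24] [ 0.5   0.1  -0.54  1.91  0.06  1.14 -1.02]
lidp 1 [ 0.88  0.78 -1.18  2.15  0.97  0.91  1.28] [ 1.04  0.22 -1.18  1.89  0.22  1.17  1.97]
```

```bash
cat > h.py <<'E'
import numpy as np,pickle,cv2
from plant import robot
POT=np.array([.4605,-.0407])
def down(yaw): return [np.pi,0,yaw]
def st(tag):
    s=robot.sense(); print(tag,"t%.1f"%s["t"],s["tcp_pos"].round(4),"open%.3f"%s["opening"],"F",s["wrist_force"].round(1),"pad%.0f"%s["gripper_force"]); return s
def lin(x,y,z,v=.15,**k): return robot.move_straight([x,y,z],vel=v,**k)
def snap(tag):
    for n in("top","side"):
        f=robot.grab_frame(n); pickle.dump(f,open(f"{n}_{tag}.pkl","wb")); cv2.imwrite(f"pics/{n}_{tag}.png",f["image"][:,:,::-1])
E
python3 - <<'E'
from h import *
yaw=np.radians(155)
lin(.42,-.2,.26,.3)
robot.goto([.5372,.0905,.20],down(yaw)); st("above")
robot.grip(1.0)
lin(.5372,.0905,.024,.12); st("low")
robot.grip(0.0,35); st("gripped")
lin(.5372,.0905,.20,.2); st("up")
lin(*POT,.20,.2)
b=lin(*POT,.045,.12,contact_N=8); st("in pot %s"%b)
robot.grip(.83); st("rel")
lin(*POT,.22,.15); st("up")
snap("l")
E
```

```text
above t3.0 [0.5374 0.0888 0.1998] open0.999 F [ 0.7 -0.  -0.2] pad0
low t4.8 [0.5377 0.0906 0.0247] open1.000 F [-0.5  0.1 -0.2] pad0
gripped t5.3 [0.5374 0.0903 0.025 ] open0.617 F [-2.5 -0.3  7.2] pad35
up t6.3 [0.5363 0.0901 0.1987] open0.617 F [-0.4  0.4 -1.2] pad37
in pot False t8.7 [ 0.4611 -0.0407  0.0456] open0.615 F [ 0.2  0.8 -1.7] pad37
rel t9.0 [ 0.4608 -0.0408  0.0453] open0.825 F [ 0.4 -0.6  0. ] pad0
up t10.3 [ 0.4599 -0.0407  0.2192] open0.832 F [ 1.4 -0.2  0.5] pad0
```

View pics/side_l.png

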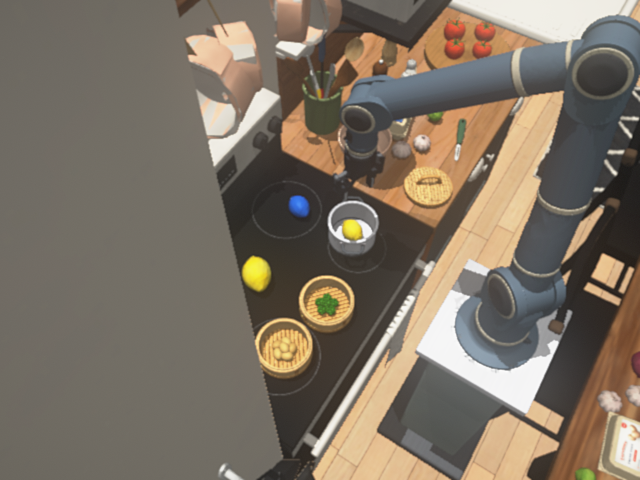

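The side view shows the lemon lying in the pot at (352,230). The potato basket is next.

```bash
cat >> h.py <<'E'
def basket(c,zseat,r=.0655,hi=.2):
    """pinch wall at the +x side of centre c, carry, lower until touching"""
    x,y=c[0]+r,c[1]; Y=down(np.pi/2)
    robot.goto([x,y,.16],Y); robot.grip(.36); st("above")
    b=lin(x,y,.038,.1,contact_N=10); st("low %s"%b)
    robot.grip(0.,50); st("gripped")
    lin(x,y,hi,.15); st("up")
    px,py=POT[0]+r,POT[1]
    lin(px,py,hi,.2); robot.sleep(.2)
    b=lin(px,py,zseat+.038+.012,.12,contact_N=8)
    if not b: b=lin(px,py,zseat+.038-.004,.03,contact_N=6)
    return b,st("placed %s want z %.3f"%(b,zseat+.038))
E
python3 - <<'E'
from h import *
basket(np.array([.4244,.3457]),.072)
snap("p")
E
```

```text
above t12.6 [0.49   0.3456 0.1601] open0.357 F [ 0.4  0.8 -1. ] pad0
low False t13.9 [0.4903 0.3461 0.0387] open0.362 F [-0.1 -0.3 -0.2] pad0
gripped t14.2 [0.4904 0.3462 0.0388] open0.104 F [-0.4 -0.1  2.8] pad49
up t15.5 [0.4894 0.3451 0.1988] open0.105 F [-0.1 -0.4 -3.2] pad48
placed True want z 0.110 t19.0 [ 0.5264 -0.0408  0.1107] open0.111 F [-1.4 -0.2  4.4] pad49
```

View pics/side_p.png

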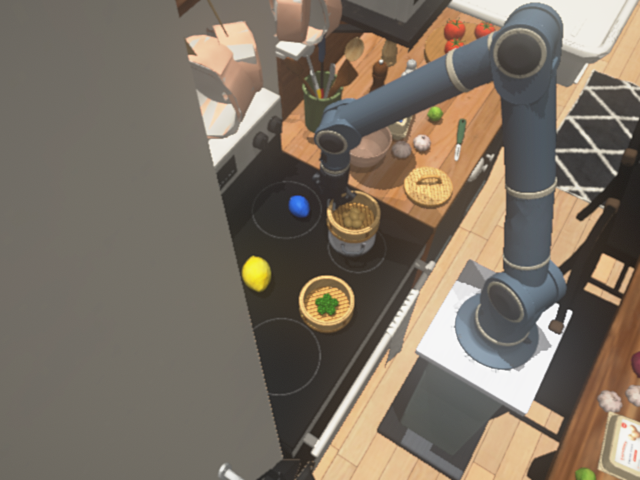

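The basket sits on the pot at (353,215), and the contact height puts the foot exactly at its seated height. I'll release, back off, and measure the rim.

```bash
cat >> h.py <<'E'
def release():
    s=robot.sense()["tcp_pos"]; robot.grip(.34); lin(s[0],s[1],s[2]+.11,.12); st("released")
def rim(tag,z,c=POT,r=.11):
    from vis import cloud,near,circle
    for n in("top","side"):
        Q=near(cloud(pickle.load(open(f"{n}_{tag}.pkl","rb"))),c,r,z-.012,z+.012)
        Q=Q[np.hypot(*(Q[:,:2]-c).T)<.085]
        for _ in range(2):
            k=circle(Q,.066); Q=Q[abs(np.hypot(*(Q[:,:2]-k[:2]).T)-.0655)<.006]
        A=np.c_[Q[:,:2]-k[:2],np.ones(len(Q))]; p=np.linalg.lstsq(A,Q[:,2],rcond=None)[0]
        print(tag,n,len(Q),"circle",k.round(4),"tilt",p[:2].round(3),"z %.4f"%p[2])
E
python3 - <<'E'
from h import *
release()
robot.goto([.4663,.1903,.20],down(np.pi/2))
snap("pr"); rim("pr",.13); rim("pr",.058,np.array([.4008,.1903]))
rim("0",.058,np.array([.4008,.1903])) if 0 else None
E
```

```text
released t20.5 [ 0.5258 -0.0409  0.2199] open0.340 F [0.5 0.5 0.4] pad0
pr top 394 circle [ 0.4611 -0.0393  0.065 ] tilt [-0.005  0.012] z 0.1284
pr side 575 circle [ 0.4588 -0.0377  0.0648] tilt [0.001 0.001] z 0.1271
pr top 506 circle [0.4007 0.1879 0.065 ] tilt [-0.002  0.   ] z 0.0562
pr side 648 circle [0.3989 0.1898 0.0649] tilt [ 0.002 -0.003] z 0.0554
```

```bash
sed -i 's/^POT=.*/POT=np.array([.4602,-.0392])/' h.py
python3 - <<'E'
from h import *
b,s=basket(np.array([.4004,.1895]),.122,hi=.25)
if b and abs(s["tcp_pos"][2]-.1605)<.003:
    release(); robot.goto([.44,-.25,.26],down(.62))
snap("b"); rim("b",.18)
import vis
for n in("top","side"):
    P=vis.cloud(pickle.load(open(f"{n}_b.pkl","rb"))); H=vis.near(P,[.357,-.313],.06,.056,.075); print(len(H), cv2.minAreaRect(H[:,:2].astype(np.float32)) if len(H) else 0)
E
```

```text
above t22.1 [0.4669 0.1898 0.1614] open0.359 F [0.3 0.7 0.7] pad0
low False t23.4 [0.4663 0.1897 0.0386] open0.358 F [-0.8  0.2 -0. ] pad0
gripped t23.8 [0.4662 0.1894 0.0386] open0.100 F [-0.7 -1.   5.2] pad49
up t25.3 [0.4654 0.1892 0.2491] open0.101 F [ 0.6  0.1 -2.5] pad49
placed True want z 0.160 t28.1 [ 0.526  -0.0393  0.1606] open0.099 F [0.1 0.4 5. ] pad50
released t29.5 [ 0.5255 -0.0394  0.2698] open0.341 F [ 0.9  0.1 -0.1] pad0
b top 720 circle [ 0.4606 -0.0383  0.065 ] tilt [ 0.003 -0.001] z 0.1781
b side 627 circle [ 0.4588 -0.0365  0.0648] tilt [-0.001 -0.007] z 0.1768
75 ((0.3592064678668976, -0.3126966953277588), (0.053140267729759216, 0.011845317669212818), 37.93833541870117)
43 ((0.3575360178947449, -0.3105442225933075), (0.04966367781162262, 0.015938593074679375), 39.05908203125)
```

View pics/side_b.png

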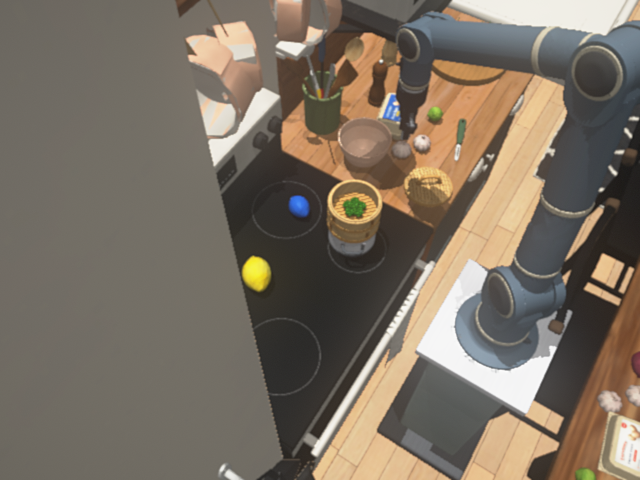

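The broccoli basket is seated level on the potato basket, with its rim at (355,200). The lid is next.

Run:
```python
from h import *
Y=down(.64); x,y=.358,-.3115; p=(.4598,-.0376)
robot.goto([x,y,.16],Y); robot.grip(.5)
b=lin(x,y,.048,.1,contact_N=10); st("low %s"%b)
robot.grip(0.,50); st("gripped")
lin(x,y,.29,.15); st("up")
lin(*p,.29,.2); robot.sleep(.2)
b=lin(*p,.24,.1,contact_N=8)
if not b: b=lin(*p,.221,.03,contact_N=6)
s=st("placed %s want .225"%b)
snap("lid")
```

```text
low False t32.7 [ 0.3584 -0.3118  0.0485] open0.497 F [-0.8  0.2 -0.5] pad0
gripped t33.1 [ 0.3583 -0.3117  0.0483] open0.112 F [0.3 0.2 2.8] pad49
up t34.8 [ 0.3576 -0.3112  0.2892] open0.107 F [ 0.2  0.4 -1.4] pad49
placed True want .225 t37.8 [ 0.4598 -0.0376  0.2253] open0.117 F [-0.8 -0.4  5.4] pad49
```

View pics/side_lid.png

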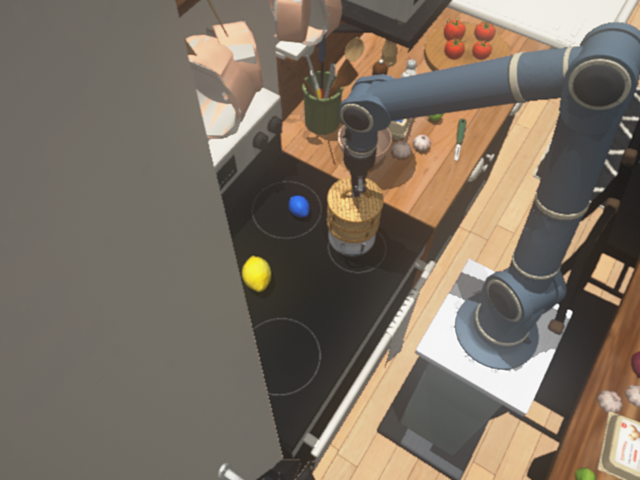

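The lid rests on the stack at (355,203), and contact came at its seated height. I'll release it, retreat and check.

Run:
```python
from h import *
import vis
robot.grip(.5); lin(.4598,-.0376,.31,.1); lin(.42,-.25,.31,.2); st("away"); robot.sleep(.5)
snap("end")
for n in("top","side"):
    P=vis.cloud(pickle.load(open(f"{n}_end.pkl","rb")))
    H=vis.near(P,POT,.07,.225,.26); L=vis.near(P,POT,.085,.182,.215)
    A=np.c_[L[:,:2]-POT,np.ones(len(L))]
    print(n,"handle",len(H),cv2.minAreaRect(H[:,:2].astype(np.float32)),H[:,2].max(),"disc",cv2.minEnclosingCircle(L[:,:2].astype(np.float32)),"tilt",np.linalg.lstsq(A,L[:,2],rcond=None)[0].round(3))
i=cv2.imread("pics/side_end.png")[150:290,270:450]; cv2.imwrite("pics/endc.png",cv2.resize(i,None,fx=4,fy=4,interpolation=2))
```

```text
away t40.6 [ 0.4204 -0.2487  0.3099] open0.500 F [0.3 0.7 1. ] pad0
top handle 127 ((0.4594028890132904, -0.037305571138858795), (0.0639343336224556, 0.011121153831481934), 36.81397247314453) 0.2439966927547282 disc ((0.4600200951099396, -0.038307372480630875), 0.07224703580141068) tilt [ 0.008 -0.007  0.2  ]
side handle 108 ((0.45634686946868896, -0.036503035575151443), (0.06311196088790894, 0.015924295410513878), 37.787384033203125) 0.24346575619528318 disc ((0.45699793100357056, -0.0378861129283905), 0.07464662194252014) tilt [ 0.01  -0.027  0.199]
```

View pics/endc.png

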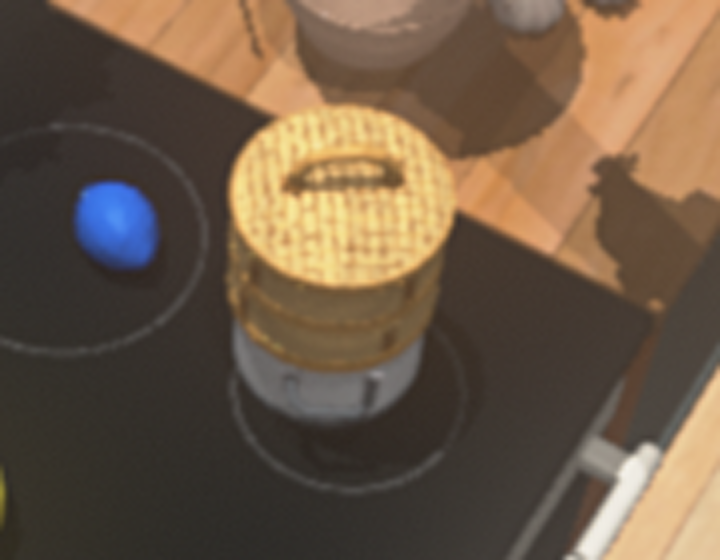

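The crop shows the whole stack straight, with the lid flush at (342,195) and even seams. The handle top reads 0.244 m against an expected 0.239 m, and it read the same 4–5 mm high before the move. I'm handing it in.

```bash
python3 -c "
from plant import robot
print(robot.close_job())"
```

```text
the job is handed in; nothing more can be done
None
```

The steamer is set up and handed in at about 41 s: the lemon is in the pot, with the potato basket, broccoli basket and lid stacked on it, each seated and level by the contact heights and camera checks; no verdict came back.

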